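Set the rule against the two transect pins

TASK

Pick up the metal rule by its knob and lay it flat on the concrete specimen plate, on the bare side of the two steel pins (the robot's side, away from the growth). Then slide it along the plate towards the pins until its long edge bears on both pins at once; press gently for about half a second, with about 2 N on each pin and never more than 3.5 N, since they are only lightly glued down, and let go, leaving the rule lying against both pins. Leave everything else where it is.

Things in the scene. Friction and masses are not known exactly. Their poses are not given: they have to be found in the camera images.
- rule_knob (a point): Loose rule (0.15-0.28 kg): aluminium bar 300 x 32 x 8 mm thick with an upright round black knob, 26 mm across and 44 mm tall, on its middle. Point: centre of the knob, 30 mm above the bar's underside, 22 mm above its top. x along the rule, y across it (straight edges at y = +16 and -16 mm, either may be used), z up. Starts flat on the bench. Dragging it along takes 1 to 3 N; tips if pushed high on the knob unheld.
- plate: Fixed concrete slab 220 mm (x) by 340 mm (y), 12 mm thick, flat on the bench. Origin at the centre of its underside; top at z = 12 mm. Its x axis points roughly away from the robot. Patches of growth, a small shell and a small white cap lie on the strip beyond x = 45 mm, past the pins; the near part is bare.
- pin_left: Upright dark steel pin, 14 mm across, 35 mm tall, glued upright on the plate (does not give) left of its middle (plate y 75 to 105 mm, plate x 5 to 35 mm, independent of the other pin). Origin on its axis at its foot, level with the plate's top; z up. The rule touches it when its edge is 7 mm from this axis. Press on it with about 2 N; never more than 3.5 N.
- pin_right: The same kind of pin right of the plate's middle (plate y -105 to -75 mm, plate x 5 to 35 mm). Same size, origin and load limit.

How it is judged (in metres and radians):
On the way, in this order (a step that is already met when the one before it is completed fails the run):
1. the rule lies flat on the plate (z of rule_knob in the frame of plate between 0.0395 and 0.0445 m and x of rule_knob in the frame of plate between -0.11 and 0.11 m and y of rule_knob in the frame of plate between -0.17 and 0.17 m and angle between rule_knob's own z axis and vertical below 0.03 rad), for 0.1 s.
2. the rule bears on both pins at once, with 0.8 N or more on each (all of step 1 and contact force between rule and pin_left above 0.8 N and contact force between rule and pin_right above 0.8 N), for 0.3 s.
At the end, for the whole second after the job is handed in: The rule lies flat and still on the plate, on the bare side of the pins, released, with one long edge within 1.5 mm of touching both pins along its length (all of step 1 and ((y of pin_left in the frame of rule_knob between 0.0215 and 0.0245 m and y of pin_right in the frame of rule_knob between 0.0215 and 0.0245 m) or (y of pin_left in the frame of rule_knob between -0.0245 and -0.0215 m and y of pin_right in the frame of rule_knob between -0.0245 and -0.0215 m)) and x of rule_knob in the frame of plate below 0.02 m and x of pin_left in the frame of rule_knob between -0.148 and 0.148 m and x of pin_right in the frame of rule_knob between -0.148 and 0.148 m and linear speed of rule below 0.01 m/s).
It fails at once if a pin is loaded with more than 3.5 N (contact force between anything else and pin_left above 3.5 N or contact force between anything else and pin_right above 3.5 N).
It fails at once if a bystander is moved by more than 20 mm (distance of any of shell, vial_cap, dish, jar, beaker, washbottle, brush from where it was at the start of the episode above 0.02 m).
It also fails if it takes over 64 s, if anything falls off the work surface, if the arm or the gripper's body presses on something with over 40 N, if the wrist force passes 120 N, or if a joint passes its speed limit or range.

ROBOT

A 6-joint arm with a two-finger parallel gripper is mounted at the origin on the work surface. World frame = base frame: x ahead of the robot, y to its left, z up, the work surface at z = 0. Lengths are in mm, angles in rad, forces in N, time in s.
With the tool pointing down it reaches from about 350 to 875 mm from the base axis. Payload 4.2 kg.
Tool frame: the origin (TCP) lies midway between the tips of the shut fingers; the grasp point (between the pads) lies 19 mm behind it; x points along the fingers, y is the direction in which the jaws open and shut, and the axes are right-handed (so a half turn about x gives the same grasp; the last joint's range is limited). The gripper opens to 85 mm and grips with 20 to 120 N. Pads are 22 mm wide; open, the fingers measure 114 mm over their backs; the gripper's body (76 mm by 85 mm) begins 54 mm behind the grasp point. The pads swing forward as they close: fully open they stand 13 mm farther back than shut.
Start: joints at [1.54, 0.385, 0.008, 0, -1.194, -0.259], TCP at [178.568, 598.926, 231.312] pointing down, gripper open.
Joint ranges: [-3.14, 3.14], [-1.21, 2.06], [-1.07, 1.41], [-3.16, 2.05], [-2.99, -0.16], [-3.1, 3.1]. Speed limits (rad/s): [2.79, 2.79, 3.14, 3.14, 3.14, 3.14].

INTERFACE

Orientations are given as a unit quaternion [x, y, z, w].
In Python, from bench import readout, imaging, arm gives the robot as it stands.
- The arm moves only by the tool arm_command, never from a script. Its argument "increments" is a list of rows, each a list of 3 entries, a list of its own where there are three numbers: the turn, a rotation vector about the world's x, y, z in degrees, then the shift along the world's x, y, z in mm, then the closure, from 0 (fully open) to 1 (shut). In form: [[[ax, ay, az], [tx, ty, tz], fingers], ...]. A call has exactly 5 rows; each row is the pose to reach, as a shift and turn from the pose measured when the call began; what a row does not reach only later rows make up. A row lasts 1/10 s, in which the tool goes at most 50 mm and 8.59 degrees, less where a joint would pass 70% of its speed; a pose out of reach is approached as far as the arm can. A call with a gripper value outside its range is refused whole. The fingers move at their own pace and stop on an object; the grip force is fixed at half the most. Time passes only in rows, so rows that repeat a pose let the fingers close, or fill a call up. It gives the time, the measured TCP pose, the force and the opening at its end, in the units of the state.
- readout.read_state(): the state, without advancing time (a new reading comes with each control period).
- imaging.get_image(name): name is "scene" or "top" or "wrist"; returns (picture, depth): 480x640x3 uint8, blue, green, red; 480x640 float32, mm along the optical axis (not along the pixel's ray), 0 where there is no reading.
- imaging.camera_info(name): a dict with "vfov" (degrees; the focal length in pixels is half the picture's height over the tangent of half this angle, whatever the lens; pixels are square), "cx", "cy" (the principal point, pixels), "eye" and "rotation" of the camera in the world; the wrist camera has in their place "T_tool_cam" (4x4, takes a point from camera to tool coordinates, whose origin is the TCP and whose axes are the tool frame's). Camera axes: x right, y down, z forward; pixel columns grow to the right and rows downward; lengths in mm; the calibration is good to about 2 mm. The wrist camera is an equidistant fisheye: a pixel r from the principal point sees the ray r / f radians off the axis. A picture is of the moment at which its call begins: read the wrist's pose just before it. camera_info takes no time and is no camera call.
- arm.job_done(): hands the job in, once; it reports no verdict.
The state is a dict: "clock": time; "joints": joint angles; "joint_vel": joint speeds; "joint_efforts": joint torques, N m; "position": TCP position; "ee_rot": TCP orientation; "contact_force": force on the tool from outside, world axes, zero at the start; "wrist_torque": the same for the moment, N m; "gripper_width": finger opening in mm.
Only numpy, scipy, OpenCV 4.12 (cv2) and the standard library are available. Lean on these libraries where they do the work, as an engineer would, in place of code of your own. Each camera call takes 0.05 s, during which the arm holds its last target. There are 200 camera calls.

## Working session

There is one attempt and no reset: what is moved stays moved. The work goes in short steps, Python scripts to look and compute and a tool call to move; the robot and the scene stay as the last step left them, time stands still between calls to the robot, and variables do not carry over. Pictures are saved under pics/ and viewed, about 8 in all and at most 12, crops included, and the job is handed in when it is done.

Besides the shell and the picture viewer there is one more tool, called as name([rows], argument=value, ...), one row to a line, values as JSON. arm_command: Moves the arm, as the interface text tells. Its arguments: {"type":"object","properties":{"increments":{"type":"array","items":{"type":"array"}}},"required":["increments"]}

```bash
mkdir -p pics; ls; python3 - <<'E'
from bench import readout, imaging
import cv2,numpy as np
print(readout.read_state())
for n in ("top","scene"):
    im,d=imaging.get_image(n); cv2.imwrite(f"pics/{n}0.png",im); np.save(f"{n}0.npy",d); print(n,imaging.camera_info(n))
print(imaging.camera_info("wrist"))
E
```

```text
pics
{'clock': 0.0, 'joints': array([ 1.53960177e+00,  3.85576250e-01,  6.59950163e-03, -4.91523498e-04,
       -1.19401283e+00, -2.58614759e-01]), 'joint_vel': array([-7.42067139e-05,  3.46442053e-05, -4.58550015e-04,  1.43813961e-03,
       -9.02790695e-04,  2.38384204e-04]), 'joint_efforts': array([-1.18532738e-03, -3.92288160e+01,  1.88399327e+01,  4.18620184e+00,
       -4.65793230e-03,  2.42641043e-06]), 'position': array([178.41358224, 598.37015104, 230.20051561]), 'ee_rot': array([-0.69961388,  0.102957  ,  0.69975887,  0.10137949]), 'contact_force': array([-0.24669954,  0.67362276,  0.19821386]), 'wrist_torque': array([-0.00063542,  0.00289774,  0.02950238]), 'gripper_width': 85.52912498164108}
top {'vfov': 54.626577480578455, 'cx': 324.02297053187675, 'cy': 231.3448289903126, 'eye': array([444.82764147,   1.86667991, 803.70775186]), 'rotation': array([-0.6984362 ,  0.71235488, -0.03825059,  0.05722138])}
scene {'vfov': 44.64312692181374, 'cx': 305.0767993962796, 'cy': 238.70726495353182, 'eye': array([929.60811559, 369.82665306, 682.5988437 ]), 'rotation': array([ 0.37688898,  0.86248137, -0.31120744, -0.13126507])}
{'vfov': 65.70646984690485, 'cx': 324.2496988908011, 'cy': 232.89646208116702, 'T_tool_cam': array([[ 3.31393342e-04, -2.63749387e-01,  9.64591183e-01,
        -1.42075268e+02],
       [ 9.99999877e-01, -2.69737744e-04, -4.17313026e-04,
         8.09838748e-01],
       [ 3.70252705e-04,  9.64591203e-01,  2.63749265e-01,
        -6.73570515e+01],
       [ 0.00000000e+00,  0.00000000e+00,  0.00000000e+00,
         1.00000000e+00]])}
```

View pics/top0.png

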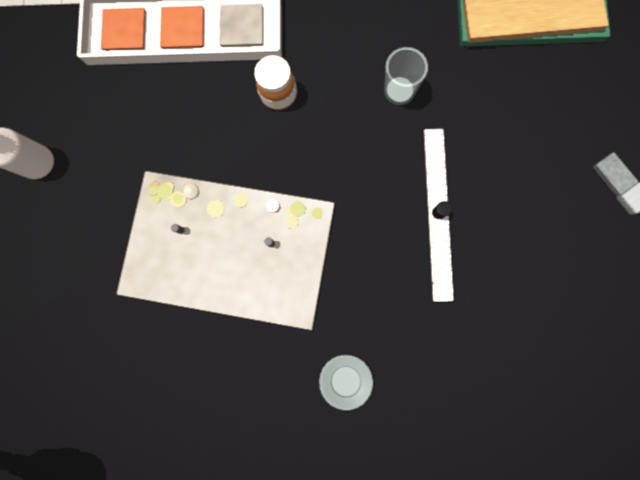

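View pics/scene0.png

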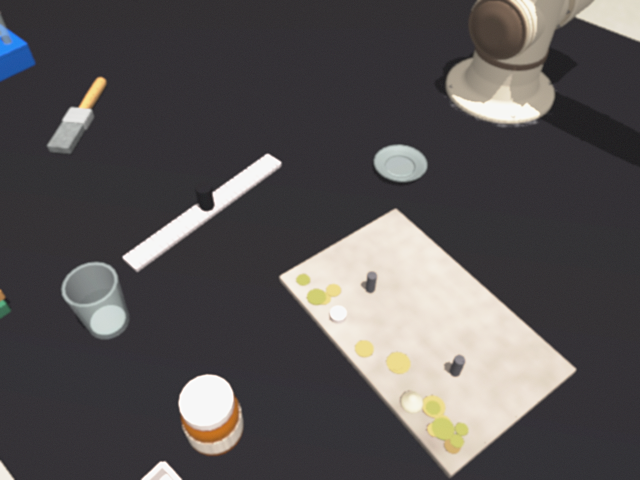

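The top view shows the rule with its knob at about (443,211), the plate corners at (146,173), (333,202), (311,328) and (119,294), and the pins at about (177,229) and (269,242). The scene view shows the knob at (205,198) and the pins at (371,282) and (457,366). The growth lies beyond the pins.

```bash
cat > h.py <<'E'
import numpy as np,cv2
from bench import imaging,readout
from scipy.spatial.transform import Rotation as R
def cloud(n,d):
    c=imaging.camera_info(n); f=240/np.tan(np.radians(c['vfov']/2))
    v,u=np.mgrid[:480,:640]
    P=np.stack([(u-c['cx'])/f*d,(v-c['cy'])/f*d,d],-1)
    return R.from_quat(c['rotation']).apply(P.reshape(-1,3)).reshape(480,640,3)+c['eye']
def ray(n,u,v,z):
    c=imaging.camera_info(n); f=240/np.tan(np.radians(c['vfov']/2))
    r=R.from_quat(c['rotation']).apply([(u-c['cx'])/f,(v-c['cy'])/f,1]); return c['eye']+r*(z-c['eye'][2])/r[2]
E
python3 - <<'E'
from h import *
for n in("top","scene"):
    im=cv2.imread(f"pics/{n}0.png"); d=np.load(f"{n}0.npy"); P=cloud(n,d); ok=d>0
    print(n,"bench z",np.median(P[ok&(im.max(2)<40)][:,2]))
    g=im.min(2)>150
    nl,lab,st,ce=cv2.connectedComponentsWithStats((im.min(2)>110).astype(np.uint8))
    seeds={"top":[(440,260),(220,280)],"scene":[(240,187),(470,300)]}[n]
    for (u,v),zt,nm in zip(seeds,(8,12),("rule","plate")):
        m=(lab==lab[v,u]).astype(np.uint8)
        cn=max(cv2.findContours(m,0,2)[0],key=cv2.contourArea)
        W=np.array([ray(n,*p[0],zt)[:2] for p in cn],np.float32)
        print(nm,"z",np.median(P[(m>0)&ok][:,2]),cv2.minAreaRect(W), cv2.boxPoints(cv2.minAreaRect(W)).round(1).tolist())
    for nm,(u,v) in zip(("knob","pinL","pinR"),{"top":[(443,211),(177,229),(269,242)],"scene":[(205,198),(457,366),(371,282)]}[n]):
        s=np.s_[v-22:v+22,u-22:u+22]; Q=P[s].reshape(-1,3); I=im[s].max(2).ravel()
        q=Q[(Q[:,2]>(25))&(d[s].ravel()>0)&(I<110)]
        if len(q): 
            t=q[q[:,2]>np.percentile(q[:,2],95)-4]; print(nm,len(q),"zmax",q[:,2].max().round(1),"mean",q.mean(0).round(1),"top",t.mean(0).round(1),len(t),"bounds",np.percentile(q,[2,98],axis=0).round(1).tolist())
    c=[im[195:275,130:320],im[130:300,400:480]] if n=="top" else [im[260:390,340:490],im[170:230,170:240]]
    for i,x in enumerate(c): cv2.imwrite(f"pics/{n}c{i}.png",cv2.resize(x,None,fx=4,fy=4,interpolation=2))
E
```

```text
top bench z 0.3054128398973148
rule z 8.363186104944816 ((581.8922119140625, -175.0077667236328), (302.95001220703125, 36.146278381347656), 0.28030651807785034) [[430.29998779296875, -157.6999969482422], [430.5, -193.8000030517578], [733.5, -192.3000030517578], [733.2999877929688, -156.1999969482422]]
plate z 12.186420976156228 ((527.860107421875, 192.08267211914062), (340.6022033691406, 220.998779296875), 78.92359924316406) [[386.70001220703125, 46.20000076293945], [603.5999755859375, 3.700000047683716], [669.0, 338.0], [452.1000061035156, 380.3999938964844]]
knob 242 zmax 56.1 mean [ 579.3 -173.6   48.6] top [ 580.7 -175.3   52.6] 167 bounds [[569.0, -186.4, 26.7], [591.3, -163.2, 54.8]]
pinL 32 zmax 48.0 mean [557.7 264.2  38.4] top [557.7 264.6  45.8] 9 bounds [[553.7, 261.9, 27.8], [562.5, 267.0, 47.2]]
pinR 20 zmax 47.0 mean [530.3 108.7  37.2] top [530.2 109.   45.6] 7 bounds [[527.2, 106.6, 25.8], [534.7, 112.6, 46.9]]
scene bench z -0.8703840576371249
rule z 6.979059105461374 ((582.6401977539062, -169.4461669921875), (304.3123474121094, 40.912750244140625), 0.23201094567775726) [[430.3999938964844, -149.60000610351562], [430.6000061035156, -190.5], [734.9000244140625, -189.3000030517578], [734.7000122070312, -148.39999389648438]]
plate z 11.290310060331308 ((529.6929321289062, 195.63351440429688), (341.10760498046875, 222.5515899658203), 78.9151840209961) [[387.70001220703125, 49.70000076293945], [606.0999755859375, 6.900000095367432], [671.7000122070312, 341.6000061035156], [453.29998779296875, 384.3999938964844]]
knob 338 zmax 54.2 mean [ 585.  -167.4   44.3] top [ 582.1 -170.7   51.3] 165 bounds [[571.1, -181.5, 26.3], [594.4, -158.7, 53.4]]
pinL 76 zmax 43.5 mean [565.9 274.2  34.2] top [566.2 274.8  41.7] 20 bounds [[563.1, 268.0, 25.1], [567.6, 279.2, 43.3]]
pinR 61 zmax 44.7 mean [539.5 119.7  35.1] top [539.8 120.   42.3] 17 bounds [[536.2, 114.3, 25.8], [541.6, 123.6, 44.5]]
```

```bash
python3 - <<'E'
from h import *
s=readout.read_state(); M=R.from_quat(s['ee_rot']).as_matrix(); print("tool axes cols\n",M.round(3)); a=imaging.camera_info('wrist')
print("cam off world",M@a['T_tool_cam'][:3,3], "cam z",M@a['T_tool_cam'][:3,2])
for n,b in(("top",(380,440,40,110)),("top",(250,300,50,112)),("top",(0,55,125,185)),("top",(310,380,345,415))):
    d=np.load(f"{n}0.npy");P=cloud(n,d);q=P[b[2]:b[3],b[0]:b[1]][(d[b[2]:b[3],b[0]:b[1]]>0)];q=q[q[:,2]>6]
    print(b,len(q),np.percentile(q,[2,98],axis=0).round(0).tolist())
E
```

```text
tool axes cols
 [[-0.    -0.286 -0.958]
 [-0.002 -0.958  0.286]
 [-1.     0.002 -0.   ]]
cam off world [ 64.37807941 -19.76278509 142.08414883] cam z [-0.2530586   0.07396042 -0.96461972]
(380, 440, 40, 110) 1806 [[776.0, -148.0, 8.0], [838.0, -88.0, 92.0]]
(250, 300, 50, 112) 1953 [[776.0, 69.0, 9.0], [878.0, 142.0, 87.0]]
(0, 55, 125, 185) 1912 [[661.0, 508.0, 9.0], [717.0, 542.0, 113.0]]
(310, 380, 345, 415) 1780 [[263.0, -49.0, 6.0], [341.0, 30.0, 16.0]]
```

arm_command([
  [[0,0,-6],[22,-43,0],0],
  [[0,0,-12],[45,-86,0],0],
  [[0,0,-18],[67,-128,0],0],
  [[0,0,-24],[90,-171,0],0],
  [[0,0,-30],[112,-214,0],0],
])

```text
clock: 0.6
position: [290.8, 382.4, 230.0]
ee_rot: [-0.649, 0.282, 0.649, 0.28]
contact_force: [0.7, 0.2, 1.0]
gripper_width: 85.7
```

arm_command([
  [[0,0,-6],[22,-43,0],0],
  [[0,0,-12],[45,-86,0],0],
  [[0,0,-18],[67,-128,0],0],
  [[0,0,-24],[90,-171,0],0],
  [[0,0,-30],[112,-214,0],0],
])

```text
clock: 1.1
position: [403.1, 166.4, 230.0]
ee_rot: [-0.553, 0.441, 0.554, 0.44]
contact_force: [1.1, -1.2, 0.5]
gripper_width: 85.2
```

arm_command([
  [[0,0,-3],[22,-42,0],0],
  [[0,0,-5],[45,-84,0],0],
  [[0,0,-8],[67,-127,0],0],
  [[0,0,-11],[89,-169,0],0],
  [[0,0,-13.4],[112,-211,0],0],
])

```text
clock: 1.6
position: [515.4, -46.5, 229.8]
ee_rot: [-0.497, 0.503, 0.498, 0.502]
contact_force: [1.3, 0.8, 0.2]
gripper_width: 85.6
```

arm_command([
  [[0,0,0],[22,-42,0],0],
  [[0,0,0],[45,-84,-20],0],
  [[0,0,0],[67,-127,-40],0],
  [[0,0,0],[67,-127,-60],0],
  [[0,0,0],[67,-127,-60],0],
])

```text
clock: 2.1
position: [580.0, -174.7, 165.1]
ee_rot: [-0.493, 0.506, 0.5, 0.501]
contact_force: [-0.0, 1.1, 0.4]
gripper_width: 85.5
```

```bash
cat >> h.py <<'E'
def wrist(tag):
    s=readout.read_state(); im,d=imaging.get_image('wrist'); cv2.imwrite(f"pics/{tag}.png",im); np.save(tag+'.npy',d); np.save(tag+'_pose.npy',np.r_[s['position'],s['ee_rot']]); return s,im,d
def wgeo(pose):
    c=imaging.camera_info('wrist'); T=c['T_tool_cam']; A=R.from_quat(pose[3:]).as_matrix(); return c,A@T[:3,:3],pose[:3]+A@T[:3,3]
def wdirs(u,v):
    c=imaging.camera_info('wrist'); f=240/np.tan(np.radians(c['vfov']/2)); x=np.asarray(u,float)-c['cx'];y=np.asarray(v,float)-c['cy'];r=np.hypot(x,y)+1e-9;t=r/f
    return np.stack([x/r*np.sin(t),y/r*np.sin(t),np.cos(t)],-1)
def wray(pose,u,v,z):
    c,A,e=wgeo(pose); r=wdirs(u,v)@A.T; return e+r*((z-e[2])/r[...,2])[...,None]
def wcloud(pose,d):
    c,A,e=wgeo(pose); v,u=np.mgrid[:480,:640]; r=wdirs(u,v); return (r*(d/r[...,2])[...,None])@A.T+e
E
python3 - <<'E'
from h import *
s,im,d=wrist("w1"); print(s['position'],s['contact_force'],s['joints'].round(2)); p=np.load("w1_pose.npy")
P=wcloud(p,d); 
m=(im.min(2)>110)&(d>0)&(abs(P[...,2]-8)<8)
print("bar z",np.median(P[m][:,2]),m.sum())
k=(im.max(2)<70)&(d>0)&(abs(P[...,2]-40)<15)&(np.hypot(P[...,0]-582,P[...,1]+172)<40); q=P[k]
print("knob",len(q),q[:,2].max(),q[q[:,2]>q[:,2].max()-4].mean(0),np.percentile(q,[2,98],axis=0).round(1).tolist())
E
```

```text
[ 580.02869275 -174.66010351  165.14543927] [-0.01073067  1.09325599  0.389036  ] [-0.03  0.41 -0.13 -0.   -1.05  0.01]
bar z 7.480202448207336 12926
knob 1137 53.409686707354155 [ 582.34380473 -175.48387274   51.40028217] [[571.4, -187.7, 28.7], [593.0, -164.2, 52.7]]
```

View pics/w1.png

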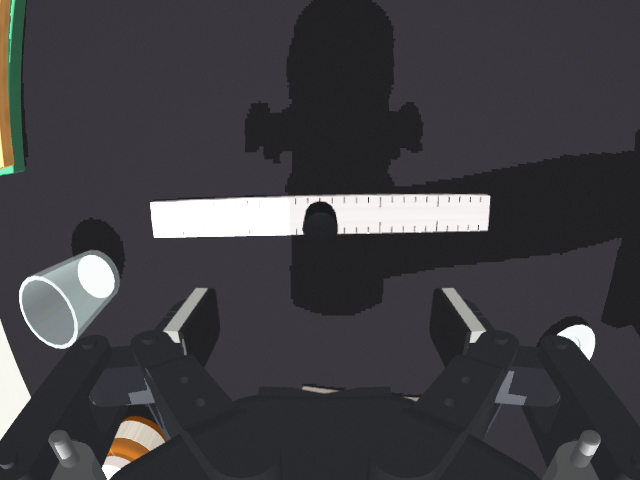

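The knob shows at (320,222), about 2 mm off the finger centre. The wrist and top views agree on its position, (582, -175.5). I'll descend over it now.

arm_command([
  [[0,0,0],[2,-1,-30],0],
  [[0,0,0],[2,-1,-70],0],
  [[0,0,0],[2,-1,-110],0],
  [[0,0,0],[2,-1,-130],0],
  [[0,0,0],[2,-1,-130],0],
])

```text
clock: 2.65
position: [581.4, -173.7, 36.0]
ee_rot: [-0.494, 0.505, 0.501, 0.499]
contact_force: [-0.2, 0.1, 0.6]
gripper_width: 85.2
```

```bash
cat >> h.py <<'E'
def st():
    s=readout.read_state(); M=R.from_quat(s['ee_rot']).as_matrix()
    print("t",round(s['clock'],2),"p",s['position'].round(2),"tilt deg(x,y)",np.degrees(M[:2,0]).round(2),"jaw",np.degrees(np.arctan2(-M[1,1],-M[0,1])).round(2),"F",s['contact_force'].round(2),"T",s['wrist_torque'].round(3),"w",s['gripper_width'].round(1)); return s
E
python3 -c "
from h import *
st()"
```

```text
Traceback (most recent call last):
  File "h.py", line 25, in st
    print("t",round(s['clock'],2),"p",s['position'].round(2),"tilt deg(x,y)",np.degrees(M[:2,0]).round(2),"jaw",np.degrees(np.arctan2(-M[1,1],-M[0,1])).round(2),"F",s['contact_force'].round(2),"T",s['wrist_torque'].round(3),"w",s['gripper_width'].round(1)); return s
                                                                                                                                                                                                                                    ^^^^^^^^^^^^^^^^^^^^^^^^
AttributeError: 'float' object has no attribute 'round'
```

```bash
sed -i "s/s\['gripper_width'\].round(1)/round(s['gripper_width'],1)/" h.py
python3 -c "
from h import *
s=st();print(s['joints'])
for i in range(3): imaging.get_image('wrist');s=st();print(s['joints'])"
```

```text
t 2.65 p [ 581.44 -173.67   35.99] tilt deg(x,y) [-0.75  0.04] jaw -0.56 F [-0.19  0.07  0.61] T [ 0.004 -0.035 -0.004] w 85.2
[-2.40022826e-02  5.58062648e-01 -2.53824687e-01 -6.59417237e-04
 -7.71932041e-01  1.47199038e-02]
t 2.7 p [ 583.17 -174.05   38.13] tilt deg(x,y) [-0.5 -0. ] jaw -0.53 F [0.62 0.41 0.78] T [ 0.018 -0.058  0.025] w 85.3
[-2.42343364e-02  5.55880426e-01 -2.51238192e-01  3.19396551e-04
 -7.72486501e-01  1.47791310e-02]
t 2.75 p [ 584.33 -174.32   39.47] tilt deg(x,y) [-0.32 -0.02] jaw -0.53 F [0.5  0.14 0.05] T [-0.01  -0.043 -0.017] w 85.7
[-2.45215343e-02  5.54418848e-01 -2.49690792e-01  6.63313146e-04
 -7.72269960e-01  1.47843482e-02]
t 2.8 p [ 584.83 -174.51   40.16] tilt deg(x,y) [-0.22 -0.02] jaw -0.55 F [ 0.97 -0.75  1.42] T [ 0.009 -0.057  0.053] w 85.2
[-2.48390079e-02  5.53575537e-01 -2.49024233e-01  6.38432213e-04
 -7.72084320e-01  1.48134796e-02]
```

arm_command([
  [[0,0,0.5],[-3,-1,-10],0],
  [[0,0,0.5],[-3,-1,-10],0],
  [[0,0,0.5],[-3,-1,-10],0],
  [[0,0,0.5],[-3,-1,-10],0],
  [[0,0,0.5],[-3,-1,-10],0],
])

```text
clock: 3.3
position: [582.0, -175.6, 30.4]
ee_rot: [-0.499, 0.501, 0.501, 0.499]
contact_force: [0.2, -0.9, 0.5]
gripper_width: 85.3
```

```bash
python3 -c "
from h import *
s=st()
for i in range(2): imaging.get_image('wrist');s=st()"
```

```text
t 3.3 p [ 582.02 -175.58   30.44] tilt deg(x,y) [-0.19 -0.03] jaw -0.05 F [ 0.23 -0.87  0.52] T [ 0.039 -0.021  0.014] w 85.3
t 3.35 p [ 581.99 -175.57   30.36] tilt deg(x,y) [-0.2  -0.03] jaw -0.05 F [-0.01  0.46  0.5 ] T [-0.002  0.002  0.024] w 85.4
t 3.4 p [ 581.95 -175.54   30.27] tilt deg(x,y) [-0.21 -0.02] jaw -0.05 F [-0.46  0.36 -0.21] T [-0.02   0.025  0.057] w 85.1
```

arm_command([
  [[0,-0.2,0],[0,0,-8],0],
  [[0,-0.2,0],[0,0,-17],0],
  [[0,-0.2,0],[0,0,-17],0],
  [[0,-0.2,0],[0,0,-17],0.2],
  [[0,-0.2,0],[0,0,-17],1],
])

```text
clock: 3.9
position: [582.1, -175.6, 13.2]
ee_rot: [-0.5, 0.5, 0.5, 0.5]
contact_force: [-0.6, 0.9, 0.2]
gripper_width: 59.2
```

arm_command([
  [[0,0,0],[0,0,0],1],
  [[0,0,0],[0,0,0],1],
  [[0,0,0],[0,0,0],1],
  [[0,0,0],[0,0,0],1],
  [[0,0,0],[0,0,0],1],
])

```text
clock: 4.4
position: [582.3, -175.6, 13.7]
ee_rot: [-0.5, 0.5, 0.5, 0.5]
contact_force: [-0.5, -0.1, 3.4]
gripper_width: 24.7
```

```bash
python3 -c "
from h import *
s=st()"
```

```text
t 4.4 p [ 582.33 -175.6    13.68] tilt deg(x,y) [ 0.03 -0.04] jaw -0.04 F [-0.46 -0.13  3.36] T [ 0.152  0.197 -0.002] w 24.7
```

arm_command([
  [[0,0,0],[0,0,15],1],
  [[0,0,0],[0,0,40],1],
  [[0,0,0],[0,0,65],1],
  [[0,0,0],[0,0,76],1],
  [[0,0,0],[0,0,76],1],
])

```text
clock: 4.9
position: [583.0, -175.6, 90.7]
ee_rot: [-0.501, 0.499, 0.499, 0.501]
contact_force: [0.6, -0.5, -2.4]
gripper_width: 24.7
```

arm_command([
  [[0,0,6],[-6,25,0],1],
  [[0,0,13],[-14,60,0],1],
  [[0,0,20],[-23,100,0],1],
  [[0,0,27],[-32,140,0],1],
  [[0,0,34],[-41,180,0],1],
])

```text
clock: 5.4
position: [540.2, 5.5, 88.8]
ee_rot: [-0.625, 0.331, 0.625, 0.331]
contact_force: [0.5, 1.4, -1.1]
gripper_width: 24.8
```

```bash
python3 -c "
from h import *
s=st()"
```

```text
t 5.4 p [540.21   5.53  88.83] tilt deg(x,y) [-0.02  0.06] jaw 34.19 F [ 0.5  1.4 -1.1] T [ 0.028 -0.081  0.052] w 24.8
```

arm_command([
  [[0,0,8],[-9,40,0],1],
  [[0,0,16],[-18,80,0],1],
  [[0,0,24],[-27,120,0],1],
  [[0,0,32],[-36,155,0],1],
  [[0,0,40],[-41,180,0],1],
])

```text
clock: 5.9
position: [497.4, 187.1, 87.1]
ee_rot: [-0.699, 0.095, 0.702, 0.094]
contact_force: [0.4, 0.5, -1.9]
gripper_width: 24.8
```

arm_command([
  [[0,0,4],[-2,8,0],1],
  [[0,0,6],[-2,10,0],1],
  [[0,0,6],[-2,10,0],1],
  [[0,0,6],[-2,10,0],1],
  [[0,0,6],[-2,10,0],1],
])

```text
clock: 6.4
position: [495.1, 196.4, 86.4]
ee_rot: [-0.703, 0.059, 0.706, 0.058]
contact_force: [0.7, -0.3, -2.1]
gripper_width: 24.5
```

```bash
python3 - <<'E'
from h import *
st(); s,im,d=wrist("w2"); st(); p=np.load("w2_pose.npy"); P=wcloud(p,d)
i2,d2=imaging.get_image('top'); cv2.imwrite("pics/t2.png",i2); np.save("t2.npy",d2)
for nm,c in(("L",(558,265)),("R",(530.5,109))):
    k=(d>0)&(P[...,2]>22)&(P[...,2]<55)&(np.hypot(P[...,0]-c[0],P[...,1]-c[1])<25); q=P[k]
    vv,uu=np.where(k); print(nm,len(q),q[:,2].max(),q.mean(0),np.percentile(q,[2,98],axis=0).round(1).tolist(),uu.min(),uu.max(),vv.min(),vv.max())
E
```

```text
t 6.4 p [495.08 196.44  86.39] tilt deg(x,y) [-0.27 -0.11] jaw 80.51 F [ 0.65 -0.27 -2.08] T [ 0.015 -0.055 -0.034] w 24.5
t 6.45 p [495.23 196.46  86.61] tilt deg(x,y) [-0.25 -0.1 ] jaw 80.52 F [-0.42 -0.11 -2.03] T [-0.012  0.001 -0.01 ] w 24.5
L 824 48.603369650005305 [560.68968739 267.9503445   40.95737721] [[554.4, 263.6, 23.4], [567.0, 275.9, 47.6]] 151 189 152 180
R 814 48.13722537884459 [535.39120911 116.76471144  41.50231124] [[528.9, 109.1, 23.5], [541.2, 121.4, 47.6]] 442 478 151 179
```

View pics/w2.png

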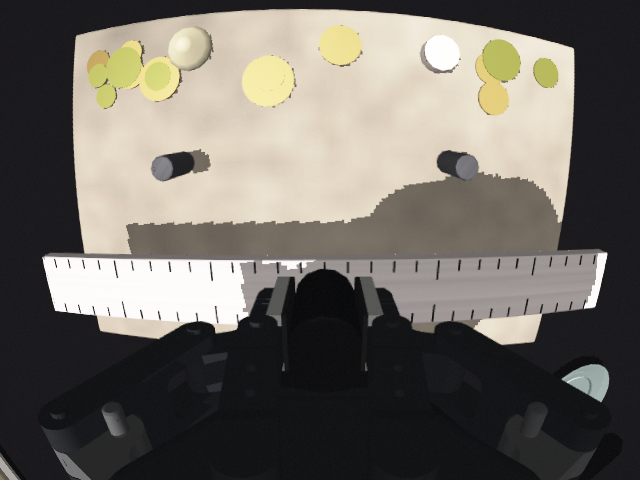

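Held rule: front edge runs from (44,255) to (606,250). The pin tops are at about (161,169) and (467,167), and the near part of the plate is bare and clear.

```bash
cat > pins.py <<'E'
from h import *
def pins(tag,zrule,erange):
    p=np.load(tag+"_pose.npy"); d=np.load(tag+".npy"); im=cv2.imread(f"pics/{tag}.png"); P=wcloud(p,d); o=[]
    for c in((559,267),(533,112)):
        k=((d>0)&(P[...,2]>44.5)&(P[...,2]<55)&(np.hypot(P[...,0]-c[0],P[...,1]-c[1])<20)).astype(np.uint8)
        vv,uu=np.where(k); Q=wray(p,uu,vv,np.full(len(uu),47.))[:,:2]; (cc,r)=cv2.minEnclosingCircle(Q.astype(np.float32))
        print("pin px",uu.mean(),vv.mean(),"world centroid",Q.mean(0).round(2),"circle",np.round(cc,2),round(r,2)); o.append(Q.mean(0))
    g=im.min(2); pts=[]
    m=((d>0)&(abs(P[...,2]-zrule)<6))
    for u in range(*erange,4):
        v=np.where(m[:,u])[0]
        if len(v): pts.append((u,v.min()-.5))
    pts=np.array(pts); W=wray(p,pts[:,0],pts[:,1],np.full(len(pts),zrule))[:,:2].astype(np.float32)
    vx,vy,x,y=cv2.fitLine(W,cv2.DIST_HUBER,0,.01,.01).ravel(); a=np.degrees(np.arctan2(vy,vx))%180
    n=np.array([vy,-vx])*np.sign(vy); res=(W-[x,y])@n
    print("edge angle",a.round(2),"res",res.std().round(2),"ends",W[0],W[-1],"TCP to edge",((np.array([x,y])-p[:2])@n).round(2))
    L,Rr=o; print("pin line angle",np.degrees(np.arctan2(*(L-Rr)[::-1])).round(2),"dist",np.hypot(*(L-Rr)).round(1),"mid",((L+Rr)/2).round(2),
      "gap L,R",((L-[x,y])@n-7).round(2),((Rr-[x,y])@n-7).round(2),"along: mid pins rel TCP",(((L+Rr)/2-p[:2])@np.array([-n[1],n[0]])).round(2))
E
python3 -c "
from pins import *
pins('w2',80.8,(60,590))"
```

```text
pin px 162.6140724946695 168.04264392324095 world centroid [560.54 269.63] circle [560.37 269.59] 7.14
pin px 466.08196721311475 166.92008196721312 world centroid [534.7  115.27] circle [534.62 115.19] 7.0
edge angle 80.86 res 0.25 ends [532.5024  325.50037] [490.64365   60.680122] TCP to edge 16.96
pin line angle 80.5 dist 156.5 mid [547.62 192.45] gap L,R 29.04 28.05 along: mid pins rel TCP 4.4
```

arm_command([
  [[0.1,-0.25,-0.35],[8,1,-15],1],
  [[0.1,-0.25,-0.35],[17.5,1.5,-35],1],
  [[0.1,-0.25,-0.35],[17.5,1.5,-50],1],
  [[0.1,-0.25,-0.35],[17.5,1.5,-57],1],
  [[0.1,-0.25,-0.35],[17.5,1.5,-57],1],
])

```text
clock: 7.0
position: [512.2, 197.3, 28.8]
ee_rot: [-0.704, 0.061, 0.705, 0.06]
contact_force: [-0.2, -0.3, -1.9]
gripper_width: 24.6
```

```bash
python3 - <<'E'
from pins import *
s=st(); wrist("w3"); st(); z=np.load("w3_pose.npy")[2]; pins('w3',z-13.6+8,(80,570))
E
```

```text
t 7.0 p [512.19 197.3   28.8 ] tilt deg(x,y) [-0.1  -0.07] jaw 80.13 F [-0.22 -0.31 -1.86] T [-0.032  0.002 -0.025] w 24.6
t 7.05 p [512.78 197.8   29.71] tilt deg(x,y) [-0.01 -0.01] jaw 80.16 F [ 0.2  -1.2  -2.57] T [ 0.023 -0.049  0.043] w 24.6
pin px 116.36594663278272 227.84243964421856 world centroid [560.74 269.29] circle [560.54 268.97] 7.51
pin px 523.1365313653137 225.17343173431735 world centroid [534.95 115.66] circle [535.07 115.64] 7.31
edge angle 80.47 res 37.49 ends [548.37994 312.39655] [508.54028  75.34784] TCP to edge 17.02
pin line angle 80.47 dist 155.8 mid [547.84 192.47] gap L,R 11.93 11.94 along: mid pins rel TCP 1.14
```

arm_command([
  [[0,0,0],[0,1,-2],1],
  [[0,0,0],[0,1,-4],1],
  [[0,0,0],[0,1,-4],1],
  [[0,0,0],[0,1,-4],1],
  [[0,0,0],[0,1,-4],1],
])

```text
clock: 7.55
position: [512.9, 198.9, 26.0]
ee_rot: [0.705, -0.061, -0.704, -0.061]
contact_force: [0.8, -0.1, -3.1]
gripper_width: 24.8
```

```bash
python3 - <<'E'
from h import *
s=st()
E
```

```text
t 7.55 p [512.88 198.9   25.97] tilt deg(x,y) [0.02 0.  ] jaw 80.17 F [ 0.78 -0.11 -3.1 ] T [-0.005 -0.02  -0.047] w 24.8
```

arm_command([
  [[0,0,0],[0,0,-0.5],1],
  [[0,0,0],[0,0,-0.7],1],
  [[0,0,0],[0,0,-0.7],1],
  [[0,0,0],[0,0,-0.7],1],
  [[0,0,0],[0,0,-0.7],1],
])

```text
clock: 8.05
position: [513.0, 199.0, 25.6]
ee_rot: [0.705, -0.06, -0.704, -0.061]
contact_force: [-1.9, 0.2, 3.4]
gripper_width: 24.6
```

```bash
python3 - <<'E'
from h import *
s=st()
E
```

```text
t 8.05 p [513.   198.95  25.65] tilt deg(x,y) [0.04 0.01] jaw 80.18 F [-1.95  0.17  3.35] T [-0.135  0.431 -0.02 ] w 24.6
```

arm_command([
  [[0,0,0],[0,0,0],0.3],
  [[0,0,0],[0,0,0],0.3],
  [[0,0,0],[0,0,0],0.3],
  [[0,0,0],[0,0,0],0.3],
  [[0,0,0],[0,0,0],0.3],
])

```text
clock: 8.55
position: [513.0, 199.0, 25.6]
ee_rot: [0.705, -0.06, -0.704, -0.061]
contact_force: [-0.8, 0.5, -0.2]
gripper_width: 59.8
```

arm_command([
  [[0,0,0],[0,0,10],0.3],
  [[0,0,0],[0,0,30],0.3],
  [[0,0,0],[0,0,55],0.3],
  [[0,0,0],[0,0,75],0.3],
  [[0,0,0],[0,0,75],0.3],
])

```text
clock: 9.05
position: [515.0, 200.2, 104.5]
ee_rot: [0.707, -0.059, -0.702, -0.062]
contact_force: [0.5, -0.3, 0.4]
gripper_width: 59.7
```

arm_command([
  [[0,0,0],[-15,2.5,0],1],
  [[-0.6,-4,0],[-30,5,0],1],
  [[-1.3,-7.9,0],[-41.5,7,0],1],
  [[-1.3,-7.9,0],[-41.5,7,0],1],
  [[-1.3,-7.9,0],[-41.5,7,0],1],
])

```text
clock: 9.55
position: [472.4, 207.1, 104.2]
ee_rot: [0.754, -0.062, -0.652, -0.057]
contact_force: [0.9, 1.0, 0.3]
gripper_width: -0.1
```

```bash
python3 - <<'E'
from pins import *
s=st(); wrist("w4"); st(); pins('w4',20,(180,460))
E
```

```text
t 9.55 p [472.35 207.12 104.24] tilt deg(x,y) [ 8.21 -1.08] jaw 80.36 F [0.87 0.97 0.31] T [ 0.106  0.236 -0.007] w -0.1
t 9.6 p [473.53 207.73 104.64] tilt deg(x,y) [ 8.28 -1.02] jaw 80.31 F [0.   0.83 0.4 ] T [ 0.026  0.26  -0.045] w -0.1
pin px 192.0078125 138.5625 world centroid [560.06 269.96] circle [559.89 269.94] 7.19
pin px 461.02046035805625 137.7544757033248 world centroid [534.25 115.24] circle [534.47 115.2 ] 7.13
edge angle 41.52 res 43.01 ends [619.8417  281.51984] [513.4853  112.26028] TCP to edge 71.22
pin line angle 80.53 dist 156.9 mid [547.15 192.6 ] gap L,R -67.14 31.6 along: mid pins rel TCP 46.38
```

View pics/w4.png

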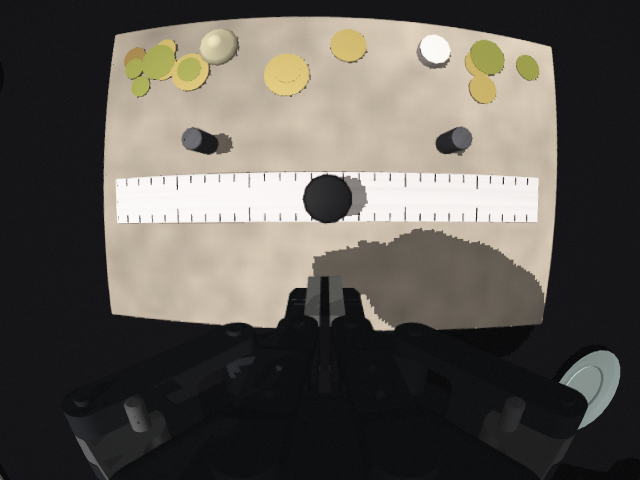

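The rule lies flat, with its knob at (328,199), level with the pins' midpoint (u≈326). The shut fingers are behind it at u≈325, so I'll go down there.

arm_command([
  [[0,0,0],[1,-3,-20],1],
  [[0,0,0],[1,-3,-45],1],
  [[0,0,0],[1,-3,-70],1],
  [[0,0,0],[1,-3,-82],1],
  [[0,0,0],[1,-3,-82],1],
])

```text
clock: 10.1
position: [474.7, 203.9, 20.8]
ee_rot: [0.753, -0.063, -0.652, -0.057]
contact_force: [-0.2, -0.0, -0.1]
gripper_width: 0.0
```

arm_command([
  [[0,0,0],[0,0,0],1],
  [[0,0,0],[0,0,0],1],
  [[0,0,0],[0,0,0],1],
  [[0,0,0],[0,0,0],1],
  [[0,0,0],[0,0,0],1],
])

```text
clock: 10.6
position: [474.9, 204.2, 21.3]
ee_rot: [0.754, -0.063, -0.652, -0.057]
contact_force: [-0.4, 0.3, 0.6]
gripper_width: -0.2
```

```bash
cat >> h.py <<'E'
N=np.array([.986,-.166]);T_=np.array([.166,.986]);MID=np.array([547.6,192.5])
def sf():
    s=st(); v=s['position'][:2]-MID; F=s['contact_force'][:2]; print("s",round(-v@N,2),"along",round(v@T_,2),"Fn",round(F@N,2),"Ft",round(F@T_,2))
E
python3 -c "
from h import *
sf()"
```

```text
t 10.6 p [474.86 204.18  21.29] tilt deg(x,y) [ 8.16 -1.13] jaw 80.23 F [-0.36  0.3   0.65] T [-0.012  0.288  0.037] w -0.2
s 73.66 along -0.56 Fn -0.41 Ft 0.24
```

arm_command([
  [[0,0,0],[0,0.5,-3],1],
  [[0,0,0],[0,0.5,-6],1],
  [[0,0,0],[0,0.5,-6],1],
  [[0,0,0],[3,0,-6],1],
  [[0,0,0],[6,-0.5,-6],1],
])

```text
clock: 11.1
position: [481.1, 203.7, 15.3]
ee_rot: [0.754, -0.063, -0.652, -0.057]
contact_force: [0.0, 0.4, 0.3]
gripper_width: -0.0
```

```bash
python3 -c "
from h import *
sf()"
```

```text
t 11.1 p [481.12 203.73  15.29] tilt deg(x,y) [ 8.16 -1.13] jaw 80.24 F [0.   0.43 0.35] T [0.047 0.265 0.002] w -0.0
s 67.41 along 0.04 Fn -0.07 Ft 0.42
```

arm_command([
  [[0,0,0],[2,-0.3,0],1],
  [[0,0,0],[4,-0.7,0],1],
  [[0,0,0],[6,-1,0],1],
  [[0,0,0],[7,-1.2,0],1],
  [[0,0,0],[8,-1.3,0],1],
])

```text
clock: 11.6
position: [488.9, 202.2, 15.2]
ee_rot: [0.753, -0.063, -0.652, -0.057]
contact_force: [-3.1, 0.2, 0.5]
gripper_width: 0.0
```

```bash
cat >> h.py <<'E'
def avg(n=4,c='wrist'):
    F=[];
    for i in range(n):
        s=readout.read_state(); F.append(np.r_[s['contact_force'],s['wrist_torque']]); im,d=imaging.get_image(c)
    F=np.array(F); v=s['position'][:2]-MID
    print("t",round(s['clock'],2),"s",round(-v@N,2),"along",round(v@T_,2),"z",round(s['position'][2],2),"Fn each",(F[:,:2]@N).round(2),"mean Fn",(F[:,:2]@N).mean().round(2),"Ft",(F[:,:2]@T_).mean().round(2),"Fz",F[:,2].mean().round(2),"T",F[:,3:].mean(0).round(3)); return im,d
E
python3 -c "
from h import *
avg(4)"
```

```text
t 11.75 s 59.41 along -0.14 z 15.25 Fn each [-3.04 -2.55 -1.66 -1.11] mean Fn -2.09 Ft -0.42 Fz 1.14 T [ 0.026  0.752 -0.008]
```

arm_command([
  [[0,0,0],[1.2,-0.2,0],1],
  [[0,0,0],[2.4,-0.4,0],1],
  [[0,0,0],[3.6,-0.6,0],1],
  [[0,0,0],[4.8,-0.8,0],1],
  [[0,0,0],[6,-1,0],1],
])

```text
clock: 12.3
position: [495.1, 201.2, 15.2]
ee_rot: [0.754, -0.063, -0.652, -0.057]
contact_force: [-2.3, 0.3, 0.8]
gripper_width: 0.1
```

```bash
python3 - <<'E'
from h import *
avg(3); wrist("w5"); sf()
im=cv2.imread("pics/w5.png"); cv2.imwrite("pics/w5c.png",cv2.resize(im[120:330,80:580],(800,336)))
E
```

```text
t 12.4 s 53.08 along -0.08 z 15.25 Fn each [-2.3  -1.89 -0.47] mean Fn -1.55 Ft -0.4 Fz 0.93 T [ 0.028  0.743 -0.003]
t 12.5 p [495.2  201.28  15.28] tilt deg(x,y) [ 8.16 -1.14] jaw 80.23 F [-1.85  0.3  -0.15] T [ 0.007  0.504 -0.002] w 0.2
s 53.12 along -0.04 Fn -1.88 Ft -0.02
```

View pics/w5c.png

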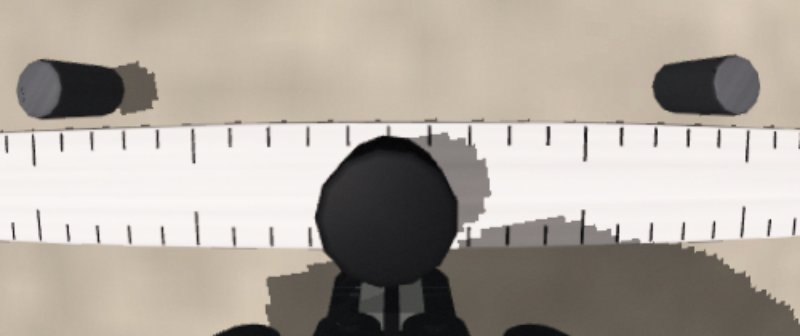

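```bash
python3 - <<'E'
from h import *
p=np.load("w5_pose.npy"); im=cv2.imread("pics/w5.png"); d=np.load("w5.npy"); P=wcloud(p,d)
pts=[]
g=im.min(2).astype(float)
for u in list(range(90,270,5))+list(range(400,560,5)):
    col=g[185:215,u]; j=np.where((col[1:]>215)&(col[:-1]<=215))[0]
    if len(j): pts.append((u,185+j[0]+.5))
pts=np.array(pts); W=wray(p,pts[:,0],pts[:,1],np.full(len(pts),20.))[:,:2]
vx,vy,x,y=cv2.fitLine(W.astype(np.float32),cv2.DIST_HUBER,0,.01,.01).ravel(); n=np.array([vy,-vx])*np.sign(vy)
print("edge",np.degrees(np.arctan2(vy,vx))%180,len(pts),np.std((W-[x,y])@n), "edge s",-(np.array([x,y])-MID)@n)
for u,v in((105,175.6),(540.6,173.1)):
    q=wray(p,u,v,np.array(47.))[:2]; print(q,"gap",(q-[x,y])@n-7)
E
```

```text
edge 80.52928 65 0.7026466938527891 edge s 10.750077626618827
[560.03787428 269.50709273] gap 3.3474045023918304
[534.17135368 115.02493722] gap 3.2524845220449077
```

arm_command([
  [[0,0,0],[0.4,0,0],1],
  [[0,0,0],[0.8,-0.1,0],1],
  [[0,0,0],[1.2,-0.2,0],1],
  [[0,0,0],[1.4,-0.2,0],1],
  [[0,0,0],[1.5,-0.2,0],1],
])

```text
clock: 13.0
position: [496.7, 201.0, 15.2]
ee_rot: [0.754, -0.063, -0.652, -0.057]
contact_force: [-2.1, 0.3, 0.9]
gripper_width: -0.2
```

```bash
python3 -c "
from h import *
avg(3)"
```

```text
t 13.1 s 51.63 along -0.04 z 15.24 Fn each [-2.07 -1.69 -2.54] mean Fn -2.1 Ft -0.15 Fz 0.79 T [0.079 0.849 0.004]
```

Camera gaps were 3.35 mm (left) and 3.25 mm (right) at s=53.1, so I expect contact near s=49.8. From here I'll go in fine steps.

arm_command([
  [[0,0,0],[0.3,0,0],1],
  [[0,0,0],[0.5,-0.1,0],1],
  [[0,0,0],[0.8,-0.1,0],1],
  [[0,0,0],[1,-0.2,0],1],
  [[0,0,0],[1,-0.2,0],1],
])

```text
clock: 13.65
position: [497.8, 200.8, 15.2]
ee_rot: [0.754, -0.063, -0.652, -0.057]
contact_force: [-1.7, -0.1, 0.8]
gripper_width: 0.1
```

```bash
python3 -c "
from h import *
avg(3)"
```

```text
t 13.75 s 50.55 along -0.04 z 15.24 Fn each [-1.69 -1.49 -1.82] mean Fn -1.67 Ft 0.11 Fz 0.52 T [0.091 0.729 0.012]
```

arm_command([
  [[0,0,0],[0.1,0,0],1],
  [[0,0,0],[0.2,0,0],1],
  [[0,0,0],[0.3,0,0],1],
  [[0,0,0],[0.3,0,0],1],
  [[0,0,0],[0.3,0,0],1],
])

```text
clock: 14.3
position: [498.0, 200.9, 15.2]
ee_rot: [0.754, -0.063, -0.652, -0.057]
contact_force: [-1.5, 1.0, 0.7]
gripper_width: 0.5
```

```bash
python3 -c "
from h import *
avg(3)"
```

```text
t 14.4 s 50.27 along 0.03 z 15.24 Fn each [-1.67 -2.5  -1.77] mean Fn -1.98 Ft 0.07 Fz 0.32 T [ 0.074  0.812 -0.018]
```

arm_command([
  [[0,0,0],[0.1,0,0],1],
  [[0,0,0],[0.2,0,0],1],
  [[0,0,0],[0.25,0,0],1],
  [[0,0,0],[0.25,0,0],1],
  [[0,0,0],[0.25,0,0],1],
])

```text
clock: 14.95
position: [498.3, 200.8, 15.2]
ee_rot: [0.754, -0.063, -0.652, -0.057]
contact_force: [-2.5, -0.0, 1.3]
gripper_width: 0.1
```

```bash
python3 -c "
from h import *
avg(3)"
```

```text
t 15.05 s 50.03 along 0.02 z 15.23 Fn each [-2.47 -2.47 -1.29] mean Fn -2.08 Ft -0.11 Fz 0.71 T [ 0.06   0.78  -0.012]
```

arm_command([
  [[0,0,0],[0.1,0,0],1],
  [[0,0,0],[0.2,0,0],1],
  [[0,0,0],[0.2,0,0],1],
  [[0,0,0],[0.2,0,0],1],
  [[0,0,0],[0.2,0,0],1],
])

```text
clock: 15.6
position: [498.4, 200.8, 15.2]
ee_rot: [0.754, -0.063, -0.652, -0.057]
contact_force: [-2.3, 0.6, 1.0]
gripper_width: 0.3
```

```bash
python3 -c "
from h import *
avg(3)"
```

```text
t 15.7 s 49.84 along 0.01 z 15.22 Fn each [-2.38 -1.21 -1.73] mean Fn -1.77 Ft -0.23 Fz 0.9 T [ 0.037  0.844 -0.034]
```

arm_command([
  [[0,0,0],[0.1,0,0],1],
  [[0,0,0],[0.2,0,0],1],
  [[0,0,0],[0.25,0,0],1],
  [[0,0,0],[0.25,0,0],1],
  [[0,0,0],[0.25,0,0],1],
])

```text
clock: 16.25
position: [498.6, 200.8, 15.2]
ee_rot: [0.754, -0.063, -0.652, -0.057]
contact_force: [-2.9, 0.9, 1.0]
gripper_width: 0.0
```

```bash
python3 -c "
from h import *
avg(3)"
```

```text
t 16.35 s 49.68 along 0.02 z 15.21 Fn each [-2.98 -2.9  -2.96] mean Fn -2.95 Ft -0.21 Fz 1.13 T [1.79e-01 1.19e+00 1.00e-03]
```

arm_command([
  [[0,0,0],[0.1,0,0],1],
  [[0,0,0],[0.2,0,0],1],
  [[0,0,0],[0.2,0,0],1],
  [[0,0,0],[0.2,0,0],1],
  [[0,0,0],[0.2,0,0],1],
])

```text
clock: 16.9
position: [498.7, 200.7, 15.2]
ee_rot: [0.754, -0.063, -0.652, -0.057]
contact_force: [-4.6, 1.0, 2.4]
gripper_width: -0.1
```

```bash
python3 -c "
from h import *
avg(3)"
```

```text
t 17.0 s 49.58 along -0.04 z 15.16 Fn each [-4.69 -4.68 -4.48] mean Fn -4.61 Ft 0.2 Fz 2.43 T [ 0.332  1.529 -0.017]
```

arm_command([
  [[0,0,0],[0.1,0,0],1],
  [[0,0,0],[0.15,0,0],1],
  [[0,0,0],[0.15,0,0],1],
  [[0,0,0],[0.15,0,0],1],
  [[0,0,0],[0.15,0,0],1],
])

```text
clock: 17.55
position: [498.8, 200.7, 15.2]
ee_rot: [0.753, -0.063, -0.652, -0.057]
contact_force: [-5.2, 1.3, 2.1]
gripper_width: 0.1
```

```bash
python3 - <<'E'
from h import *
im,d=avg(4); cv2.imwrite("pics/w6.png",cv2.resize(im[120:330,60:590],(800,317)))
E
```

```text
t 17.7 s 49.53 along -0.01 z 15.18 Fn each [-5.3  -4.95 -5.5  -5.5 ] mean Fn -5.31 Ft 0.38 Fz 2.35 T [0.391 1.672 0.028]
```

View pics/w6.png

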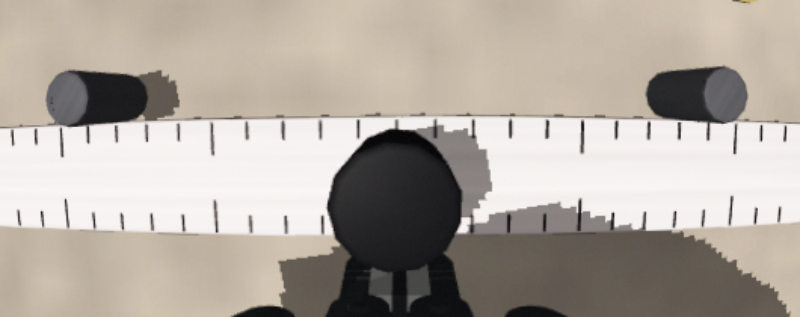

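Both pin feet now meet the rule's edge, at crop positions (120,122) and (675,118). One last small press and a hold.

arm_command([
  [[0,0,0],[0.07,0,0],1],
  [[0,0,0],[0.12,0,0],1],
  [[0,0,0],[0.12,0,0],1],
  [[0,0,0],[0.12,0,0],1],
  [[0,0,0],[0.12,0,0],1],
])

```text
clock: 18.25
position: [498.7, 200.7, 15.2]
ee_rot: [0.753, -0.063, -0.652, -0.057]
contact_force: [-5.4, 1.9, 2.0]
gripper_width: 0.1
```

```bash
python3 - <<'E'
from h import *
avg(6)
E
```

```text
t 18.5 s 49.54 along -0.02 z 15.19 Fn each [-5.63 -4.62 -5.36 -5.28 -5.4  -5.39] mean Fn -5.28 Ft 0.09 Fz 2.69 T [0.396 1.678 0.04 ]
```

arm_command([
  [[0,0,0],[0.12,0,0],1],
  [[0,0,0],[0.2,0,0],1],
  [[0,0,0],[0.2,0,0],1],
  [[0,0,0],[0.2,0,0],1],
  [[0,0,0],[0.2,0,0],1],
])

```text
clock: 19.05
position: [498.7, 200.7, 15.2]
ee_rot: [0.753, -0.063, -0.652, -0.057]
contact_force: [-6.1, 0.2, 3.2]
gripper_width: 0.2
```

```bash
python3 - <<'E'
from h import *
avg(6)
E
```

```text
t 19.3 s 49.52 along -0.03 z 15.18 Fn each [-6.09 -4.34 -5.88 -5.43 -5.38 -5.84] mean Fn -5.49 Ft 0.36 Fz 2.79 T [0.426 1.778 0.024]
```

arm_command([
  [[0,0,0],[0.15,0,0],1],
  [[0,0,0],[0.22,0,0],1],
  [[0,0,0],[0.26,0,0],1],
  [[0,0,0],[0.26,0,0],1],
  [[0,0,0],[0.26,0,0],1],
])

```text
clock: 19.85
position: [498.8, 200.7, 15.2]
ee_rot: [0.753, -0.063, -0.652, -0.057]
contact_force: [-5.8, 0.8, 3.9]
gripper_width: 0.0
```

```bash
python3 - <<'E'
from h import *
avg(6)
E
```

```text
t 20.1 s 49.51 along -0.03 z 15.17 Fn each [-5.89 -5.86 -6.46 -5.69 -6.13 -6.39] mean Fn -6.07 Ft 0.64 Fz 3.01 T [0.473 1.874 0.04 ]
```

Fn held at 6.1 N. Less the 2 N of drag, that is about 2 N per pin. Now I'll back away and lift.

arm_command([
  [[0,0,0],[-1,0.2,0],1],
  [[0,0,0],[-4,0.7,0],1],
  [[0,0,0],[-12,2,0],1],
  [[0,0,0],[-24,4,0],1],
  [[0,0,0],[-30,5,0],1],
])

```text
clock: 20.65
position: [467.9, 205.6, 15.1]
ee_rot: [0.753, -0.063, -0.652, -0.057]
contact_force: [-0.1, -0.0, -0.2]
gripper_width: 0.4
```

arm_command([
  [[0,0,0],[-5,1,10],1],
  [[0,0,0],[-5,1,35],1],
  [[0,0,0],[-5,1,65],1],
  [[0,0,0],[-5,1,85],1],
  [[0,0,0],[-5,1,85],1],
])

```text
clock: 21.15
position: [464.6, 208.8, 104.1]
ee_rot: [0.755, -0.06, -0.65, -0.059]
contact_force: [0.8, 0.0, 0.3]
gripper_width: 0.2
```

```bash
python3 - <<'E'
from h import *
sf(); s,im,d=wrist("w7"); p=np.load("w7_pose.npy"); P=wcloud(p,d); o=[]
for c in((560,269),(534,115)):
    k=(d>0)&(P[...,2]>44.5)&(P[...,2]<55)&(np.hypot(P[...,0]-c[0],P[...,1]-c[1])<20); vv,uu=np.where(k); o.append(wray(p,uu,vv,np.full(len(uu),47.))[:,:2].mean(0)); print("pin",uu.mean(),vv.mean(),o[-1])
m=(im.min(2)>215).astype(np.uint8); nl,lab,stt,_=cv2.connectedComponentsWithStats(m); i=1+np.argmax(stt[1:,4]); print(stt[i])
pts=[]
for u in range(stt[i][0]+8,stt[i][0]+stt[i][2]-8,4):
    v=np.where(lab[:,u]==i)[0]
    if len(v)>5: pts.append((u,v.min()-.5,v.max()+.5))
pts=np.array(pts,float)
for j in(1,2):
    W=wray(p,pts[:,0],pts[:,j],np.full(len(pts),20.))[:,:2]; vx,vy,x,y=cv2.fitLine(W.astype(np.float32),cv2.DIST_HUBER,0,.01,.01).ravel(); n=np.array([vy,-vx])*np.sign(vy)
    print("edge ang",np.degrees(np.arctan2(vy,vx))%180,"gaps",[round(float((q-[x,y])@n-7),2) for q in o])
cv2.imwrite("pics/w7c.png",im)
E
```

```text
t 21.15 p [464.6  208.78 104.09] tilt deg(x,y) [ 8.44 -0.82] jaw 80.32 F [0.76 0.01 0.31] T [0.111 0.254 0.025] w 0.2
s 84.54 along 2.27 Fn 0.75 Ft 0.13
pin 193.4921875 125.8359375 [560.02625243 269.95718476]
pin 461.8538461538462 124.88205128205128 [534.13033863 115.22398769]
[ 117  139  211   55 8660]
edge ang 80.49806 gaps [-0.07, -0.07]
edge ang 80.51095 gaps [31.12, 31.09]
```

View pics/w7.png

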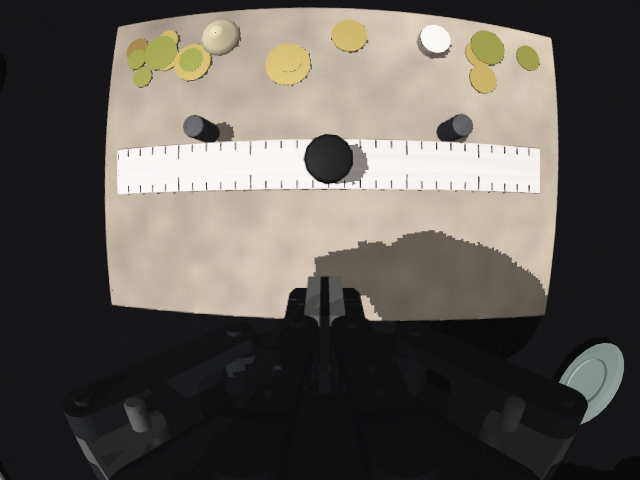

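The rule lies against both pins (feet at (214,138) and (441,138)), parallel to the pin line, with measured gaps of about 0 mm. The shell and cap haven't moved. Handing in.

```bash
python3 -c "
from bench import arm
print(arm.job_done())"
```

```text
the job is handed in; nothing more can be done
None
```

The rule is lying flat on the bare side of the plate, released, with its long edge against both pins. I handed the job in after about 21 s on the robot's clock; it reports no verdict.

**What I did:**
- I gripped the rule by its knob and turned it 80° to match the line of the pins.
- I laid it flat about 12 mm short of them and let go.
- I then pushed the middle of its back edge with the shut fingertips, so it could square itself against both pins. After the press I backed away and lifted clear.

**Press:** the push held at 5.3–6.1 N over about 2.5 s, longer than the half second asked because I raised it in small steps. Sliding drag took about 2 N of that, leaving roughly 1.5–2 N on each pin.

**Last checks:**
- The last wrist picture puts the edge at -0.07 mm from both pins, which is touching within measurement error.
- The rule's edge and the line of the pins agree to within about 0.1°.
- The shell, cap and dish looked undisturbed.

**Less certain:**
- The load on each pin is inferred from the total push, the drag and the centred push point. It was not measured pin by pin.
- The scene camera placed things 3–4 mm off the other two in y, so I relied on the wrist and top cameras.
- One automatic edge fit failed by picking up the plate instead of the rule. I replaced it with a colour-based fit.

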